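Square a glass plate in its stand and tip it up to drain

ROBOT

A 6-joint arm with a two-finger parallel gripper is mounted at the origin on a cart in front of the work surface, level with it; the furniture and walls round the work are solid. World frame = base frame: x ahead of the robot, y to its left, z up, the work surface at z = 0. Lengths are in mm, angles in rad, forces in N, time in s.
With the tool pointing down it reaches from about 400 to 925 mm from the base axis. Payload 12.5 kg.
Tool frame: the origin (TCP) lies between the finger pads; the fingertips stand 19 mm ahead of it and the grasp point (between the pads) is the TCP (env.tips_ahead is the distance from the TCP to the fingertips, in mm); z points along the fingers, y is the line along which they close (so a half turn about z gives the same grasp; the last joint's range is limited). The gripper opens to 95 mm and grips with 3 to 60 N. Pads are 20 mm wide; open, the fingers measure 119 mm over their backs; the gripper's body (75 mm by 180 mm) begins 59 mm behind the grasp point.
Start: joints at [-1.407, 0.491, 1.559, -0, 1.092, -0.106], TCP at [166.609, -602.4, 233.661] pointing down, gripper open.
Joint ranges: [-3.1, 3.1], [-0.84, 2.19], [0.05, 2.79], [-1.13, 4.28], [0.06, 2.93], [-2.69, 2.69]. Speed limits (rad/s): [2.22, 2.22, 2.79, 3.14, 3.14, 3.14].

INTERFACE

Orientations are given as [roll, pitch, yaw] about the fixed x, y, z axes, in that order (R = Rz(yaw) Ry(pitch) Rx(roll)).
In Python, from cell import env gives the robot as it stands.
- The arm moves only by the shell command python3 -m crank 'ROWS'. ROWS is JSON, a list of rows, each a list of 5 numbers: the shift along the tool's x, y, z in mm, then the turn about the tool's z in degrees, then the finger opening in mm, from 0 to 95.1. In form: [[dx, dy, dz, yaw, grip], ...]. A call has 1 to 10 rows; each row is the pose to reach, as a shift and turn from the pose commanded when the call began, along the tool's axes at that moment; what a row does not reach only later rows make up. A row lasts 1/12 s, in which the tool goes at most 41.7 mm and 7.16 degrees, less where a joint would pass 70% of its speed; a pose out of reach is approached as far as the arm can. A call with a gripper value outside its range is refused whole. The fingers move at their own pace and stop on an object; the grip force is fixed at half the most. Time passes only in rows, so rows that repeat a pose let the fingers close. It gives the time, the measured TCP pose, the force, the opening and the grip force at its end, in the units of the state.
- env.state(): the state, without advancing time (a new reading comes with each control period).
- env.read_camera(name): name is "scene" or "top" or "wrist"; returns a dict with "img" (400x640x3 uint8, blue, green, red), "K" (3x3 intrinsics, pixels), "pose" (4x4, takes a point from camera to world coordinates). Camera axes: x right, y down, z forward; pixel columns grow to the right and rows downward; lengths in mm; the calibration is good to about 2 mm. A picture is of the moment at which its call begins. There is no depth.
- env.job_done(): hands the job in; it is judged then, once.
The state is a dict: "t": time; "joints": joint angles; "qvel": joint speeds; "tau": joint torques, N m; "eef_pos": TCP position; "tcp_rot": TCP orientation; "ft_force": force on the tool from outside, world axes, zero at the start; "moment": the same for the moment, N m; "opening": opening from 0.0 (shut) to 1.0 (fully open); "grip_force": force on a finger pad.
Only numpy, scipy, OpenCV 4.12 (cv2) and the standard library are available. Lean on these libraries where they do the work, as an engineer would, in place of code of your own. Each camera call takes 0.05 s, during which the arm holds its last target. There are 200 camera calls.

TASK

On the aluminium stand a flat glass plate lies askew. Push it square into the back corner of the deck, tight against both fences, then press its overhanging front end down so that it tips up, and leave it standing at a slant with its front end in the gutter, leaning on the edge of the deck. Leave the things round about alone.

Things in the scene. Friction and masses are not known exactly. Their poses are not given: they have to be found in the camera images.
- stand: Fixed stand, grey plastic on an aluminium base (x -78..112, y -68..68, 8 mm thick). Origin on the bench under the middle of the deck's front edge; x from the gutter (robot's side) to the back fence, y to the side fence, z up. Turned up to 0.3 rad. Slippery deck, top z=88 mm, x 0..100, y -35..50; its front and -y side are open and the plate juts out over both.
- plate: Loose glass plate, 150 (x) x 100 (y) x 5 mm (z), about 0.18 kg; slides easily on the stand (friction about 0.25). Origin: centre of the underside; z out of the white-coated face, bare 25 mm strip at the front (-x) end. Square in the corner its origin is at x=25, y=0, z=88 mm of the stand, jutting 50 mm past the deck's front edge; at first 10-18 mm further front, 14-26 mm to -y.
- corner (a point): Deck corner where the inner faces of the two fences meet: x=100, y=50, z=88 mm from the stand's origin, same axes. Side fence: inner face y=50, x 0..104. Back fence: inner face x=100, y -35..50. Both stand 12 mm above the deck.
- gutter (a point): Middle of the gutter floor at the foot of its front wall: x=-62, y=0, z=8 mm from the stand's origin, same axes. The gutter lies in front of the deck; floor x -62..0. Front wall 8 mm thick, top z=56 mm. End cheeks with inner faces y=56 and -58, x -70..-12, top z=38 mm.
- plate_foot (a point): Middle of the plate's lower front edge, 75 mm from its origin along -x; axes as the plate's. Pressed straight down about 30 mm below the deck top, 36 mm in front of the deck's edge, the plate turns over that edge, then slides by itself until this edge rests on the gutter floor at the wall and stays, about 55 degrees from level.
- plate_head (a point): Middle of the plate's lower back edge, 75 mm from its origin along its +x. Axes as the plate's.
- cap_tub: Bystander: open white tub of caps, 62 mm across, 35 mm high, standing on the bench to the left; origin at the centre of its underside.
- timer: Bystander: flat white timer with three round buttons, 66 x 66 x 17 mm, on the bench behind to the left; origin at the centre of its underside.
- mouse: Bystander: black computer mouse, 114 x 62 x 40 mm, on the bench to the right; origin at the centre of its underside. (Further right, from about y=-0.5 m, stands a tall fixed instrument: bring the arm in and up before swinging across.)
There are look-alikes about, which are no part of the job. There is more than one size of the stand; the job needs the larger.

How it is judged (in metres and radians):
On the way, in this order (a step that is already met when the one before it is completed fails the run):
1. the plate lies flat and square in the back corner, within 4 mm of both fences (x of plate in the frame of stand above 0.021 m and y of plate in the frame of stand above -0.004 m and angle between the x axis of plate and the x axis of stand, either way round below 0.04 rad and angle between plate's own z axis and vertical below 0.04 rad and z of plate in the frame of stand below 0.092 m), for 0.2 s.
2. pressed by the fingers, the plate tips: front end down, back end up (contact force between the fingers and plate above 0.15 N and angle between plate's own z axis and vertical above 0.12 rad and z of plate_foot in the frame of stand below 0.082 m and z of plate_head in the frame of stand above 0.094 m), for 0.05 s.
At the end, for the whole second after the job is handed in: The plate stands still, 43 to 69 degrees from level: front edge on the gutter floor (within 8 mm) and within 25 mm of the gutter's front wall, back edge over 110 mm above the bench, square to the stand within 0.12 rad; tub, timer and mouse within 20 mm of their starts (angle between plate's own z axis and vertical between 0.75 and 1.2 rad and z of plate_foot in the frame of gutter below 0.008 m and x of plate_foot in the frame of gutter between -0.004 and 0.025 m and angle between the y axis of plate and the y axis of stand, either way round below 0.12 rad and z of plate_head in the frame of stand above 0.11 m and linear speed of plate below 0.02 m/s and angular speed of plate below 0.1 rad/s and distance of each of cap_tub, timer, mouse from where it was at the start of the episode below 0.02 m); the robot touches nothing.
It fails at once if a bystander (tub, timer, mouse) is moved more than 20 mm (distance of any of cap_tub, timer, mouse from where it was at the start of the episode above 0.02 m).
It also fails if it takes over 54 s, if anything falls off the work surface, if the arm or the gripper's body presses on something with over 40 N, if the wrist force passes 120 N, or if a joint passes its speed limit or range.

## Working session

There is one attempt and no reset: what is moved stays moved. The work goes in short steps, Python scripts to look and compute and a shell command to move; the robot and the scene stay as the last step left them, time stands still between calls to the robot, and variables do not carry over. Pictures are saved under pics/ and viewed, at most 10 in all, crops included, and the job is handed in when it is done.

```bash
ls; mkdir -p pics; python3 - <<'E'
from cell import env
import cv2,numpy as np
np.set_printoptions(precision=4,suppress=True)
for n in("scene","top"):
    c=env.read_camera(n); cv2.imwrite(f"pics/{n}0.png",c["img"]); print(n,c["K"],c["pose"])
s=env.state();print({k:s[k] for k in("t","eef_pos","tcp_rot","ft_force","opening")})
E
```

```text
pics
scene [[481.2173   0.     323.5572]
 [  0.     481.2173 205.5343]
 [  0.       0.       1.    ]] [[ -0.8481  -0.3219   0.4208   4.1742]
 [ -0.5294   0.4831  -0.6974 917.7563]
 [  0.0212  -0.8142  -0.5802 835.8529]
 [  0.       0.       0.       1.    ]]
top [[490.171    0.     309.8467]
 [  0.     490.171  194.6498]
 [  0.       0.       1.    ]] [[   0.0018   -0.9942    0.1078  425.9944]
 [  -0.9996    0.0013    0.0283  -12.8861]
 [  -0.0283   -0.1078   -0.9938 1356.2774]
 [   0.        0.        0.        1.    ]]
{'t': 0.1, 'eef_pos': array([ 166.5525, -602.2065,  233.1636]), 'tcp_rot': array([-3.1407, -0.0001,  0.2698]), 'ft_force': array([0.4266, 0.3672, 0.5949]), 'opening': 1.0002894736057146}
```

View pics/scene0.png

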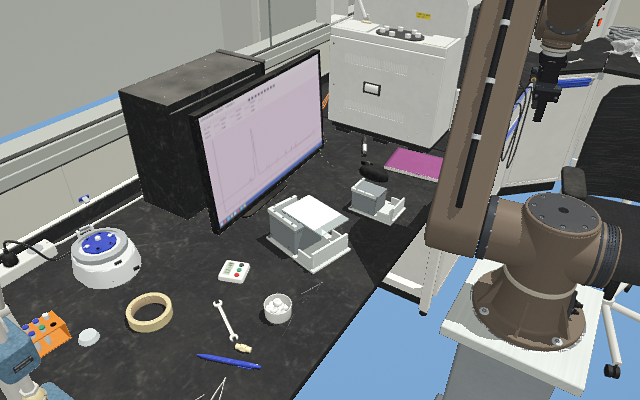

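View pics/top0.png

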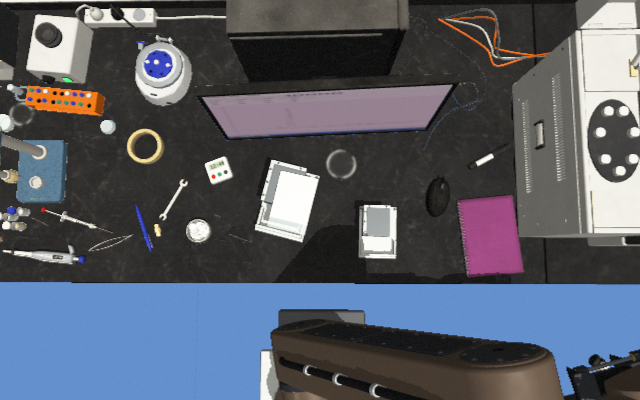

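The two candidates in the top view are the stand at (287,200), which is larger and carries a white plate, and the stand at (378,230), which is smaller. The first one fits the description. I'll confirm it in an enlarged crop.

```bash
python3 - <<'E'
import cv2,numpy as np
a=cv2.imread("pics/top0.png")[150:250,245:330]; b=cv2.imread("pics/scene0.png")[180:280,255:360]
a=cv2.resize(a,None,fx=4.5,fy=4.5,interpolation=cv2.INTER_CUBIC);b=cv2.resize(b,None,fx=3.9,fy=4.5,interpolation=cv2.INTER_CUBIC)
o=np.hstack([a,b]);print(o.shape,a.shape);cv2.imwrite("pics/crop0.png",o[:, :800])
E
```

```text
(450, 792, 3) (450, 382, 3)
```

View pics/crop0.png

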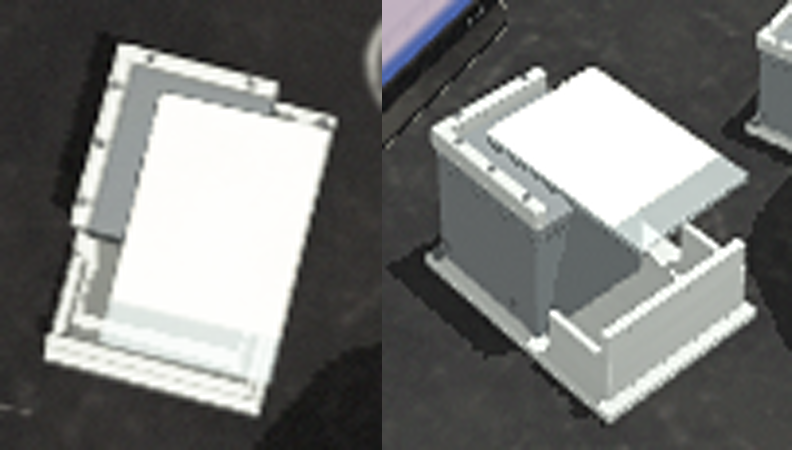

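```bash
cat > fit.py <<'E'
import numpy as np,pickle
from scipy.optimize import least_squares
from scipy.spatial.transform import Rotation as Ro
def proj(c,P):
    T=np.linalg.inv(c["pose"]);q=(T[:3,:3]@np.asarray(P,float).T).T+T[:3,3];q=(c["K"]@q.T).T
    return q[:,:2]/q[:,2:]
def pts(p,L):
    L=np.asarray(L,float);c,s=np.cos(p[2]),np.sin(p[2])
    return np.c_[p[0]+c*L[:,0]-s*L[:,1],p[1]+s*L[:,0]+c*L[:,1],L[:,2]]
def fit(obs,x0):
    f=lambda p:np.concatenate([(proj(c,pts(p,L))-uv).ravel() for c,L,uv in obs])
    r=least_squares(f,x0,loss="soft_l1");return r.x,f(r.x).reshape(-1,2)
E
python3 - <<'E'
from cell import env
from fit import *
np.set_printoptions(precision=3,suppress=True)
t=env.read_camera("top");s=env.read_camera("scene")
tu=lambda a:np.array(a)/4.5+[245,150]-.4
su=lambda a:(np.array(a)-[382,0])/[3.9,4.5]+[255,180]-.4
S,r=fit([(s,[[-78,68,4],[-78,-68,8],[112,68,8]],su([[607,418],[754,308],[428,258]])),
 (t,[[-78,-68,8],[-78,68,8],[112,-68,8]],tu([[258,412],[46,360],[336,122]]))],[600,50,-.2]);print(S,"\n",r)
P,r=fit([(s,[[75,50,93],[75,-50,93],[-75,-50,93]],su([[488,135],[592,67],[748,178]])),
 (t,[[75,50,93],[-75,50,93]],tu([[158,94],[100,343]]))],[600,50,-.2]);print(P,"\n",r)
d=P[:2]-S[:2];c,n=np.cos(S[2]),np.sin(S[2]);print("plate in stand",c*d[0]+n*d[1],-n*d[0]+c*d[1],P[2]-S[2])
E
```

```text
[534.726  93.016  -0.256] 
 [[ 0.485  0.64 ]
 [ 0.857  0.008]
 [-0.777 -1.001]
 [ 0.021  0.73 ]
 [-0.53  -0.327]
 [ 0.209 -1.269]]
[542.689  69.644  -0.228] 
 [[-0.838 -0.289]
 [ 0.155  0.16 ]
 [ 0.392 -0.557]
 [ 0.23  -0.173]
 [-0.462  0.491]]
plate in stand 13.616943113922886 -20.597200597579416 0.027708622317047488
```

```bash
cat > go.py <<'E'
import sys,numpy as np
from cell import env
from scipy.spatial.transform import Rotation as Ro
S=np.array([534.7,93.0,-.256]); Z=Ro.from_euler("z",S[2]).as_matrix()
def st():
    s=env.state();R=Ro.from_euler("xyz",s["tcp_rot"]).as_matrix();return s,R
def show():
    s,R=st();tip=s["eef_pos"]+R[:,2]*env.tips_ahead;d=Z.T@(tip-[S[0],S[1],0]);f=Z.T@s["ft_force"]
    print("t",round(s["t"],2),"tip in stand",d.round(1),"force in stand",f.round(1),"rot",s["tcp_rot"].round(3),"op",round(s["opening"],2))
def world(*p):
    s,R=st();print("world",p,"shift",(R.T@(np.array(p)-s["eef_pos"])).round(1))
def stand(*p):  # fingertip target in stand frame
    s,R=st();w=Z@np.array(p)+[S[0],S[1],0];w=w-R[:,2]*env.tips_ahead
    print("tip",p,"world tcp",w.round(0),"shift",(R.T@(w-s["eef_pos"])).round(1),"turn",round(np.degrees(Ro.from_matrix(R).as_euler("xyz")[2]-S[2]),1))
E
python3 -c "
from go import *
show();world(280,-340,350);world(440,-60,350);stand(20,-120,150)"
python3 -m crank '[[0,0,-120,0,0],[0,0,-120,0,0],[0,0,-120,0,0],[0,0,-120,0,0]]'
```

```text
t 0.2 tip in stand [-180.1 -765.8  214.3] force in stand [ 0.1 -0.  -0.4] rot [-3.141 -0.     0.27 ] op 1.0
world (280, -340, 350) shift [ 179.2 -222.6 -116.5]
world (440, -60, 350) shift [ 408.  -449.8 -116.4]
tip (20, -120, 150) world tcp [524. -28. 169.] shift [ 497.1 -458.1   64.6] turn 30.1
t: 0.53
eef_pos: [166.9, -603.8, 361.2]
tcp_rot: [3.131, 0.001, 0.27]
ft_force: [0.6, -0.7, 0.4]
opening: 0.775
grip_force: 0.0
```

```bash
python3 -m crank '[[179,-222,0,15,0],[179,-222,0,15,0],[179,-222,0,15,0],[179,-222,0,15,0],[179,-222,0,15,0],[179,-222,0,15,0],[179,-222,0,15,0],[179,-222,0,15,0],[179,-222,0,15,0]]'; python3 -c "
from go import *
show();stand(30,-110,240);stand(30,-110,84)"
```

```text
t: 1.28
eef_pos: [280.5, -339.6, 354.0]
tcp_rot: [3.141, -0.0, 0.011]
ft_force: [-0.3, 0.7, 0.0]
opening: 0.146
grip_force: 0.0
t 1.28 tip in stand [-136.4 -482.9  335. ] force in stand [-0.5  0.6  0. ] rot [ 3.141 -0.     0.011] op 0.15
tip (30, -110, 240) world tcp [536. -21. 259.] shift [ 258.7 -315.9   94.8] turn 15.3
tip (30, -110, 84) world tcp [536. -21. 103.] shift [ 258.7 -316.1  250.8] turn 15.3
```

```bash
python3 -m crank '[[259,-316,50,15.3,0],[259,-316,50,15.3,0],[259,-316,50,15.3,0],[259,-316,50,15.3,0],[259,-316,50,15.3,0],[259,-316,50,15.3,0],[259,-316,95,15.3,0],[259,-316,95,15.3,0],[259,-316,95,15.3,0],[259,-316,95,15.3,0]]'; python3 -m crank '[[0,0,0,0,0],[0,0,0,0,0],[0,0,0,0,0]]'; python3 -c "
from go import *
show();stand(30,-110,84)
c=env.read_camera('top');import cv2;cv2.imwrite('pics/top1.png',c['img']);c=env.read_camera('wrist');cv2.imwrite('pics/wrist1.png',c['img'])"
```

```text
t: 2.12
eef_pos: [526.8, -35.9, 264.2]
tcp_rot: [3.141, -0.0, -0.26]
ft_force: [0.4, -1.5, -0.2]
opening: 0.001
grip_force: 0.0
t: 2.37
eef_pos: [525.5, -37.4, 264.9]
tcp_rot: [3.141, 0.001, -0.259]
ft_force: [-0.0, 0.2, 0.4]
opening: 0.004
grip_force: 0.0
t 2.37 tip in stand [  24.1 -128.5  245.9] force in stand [-0.1  0.2  0.4] rot [ 3.141e+00  1.000e-03 -2.590e-01] op 0.0
tip (30, -110, 84) world tcp [536. -21. 103.] shift [  5.9 -18.6 161.9] turn -0.2
```

View pics/wrist1.png

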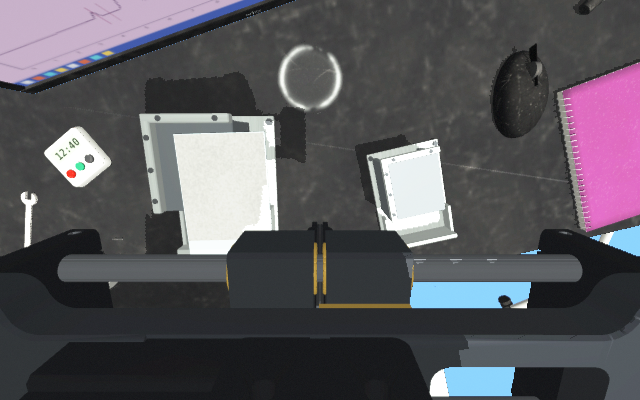

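```bash
python3 -m crank '[[1,-24,40,-0.2,0],[1,-24,80,-0.2,0],[1,-24,120,-0.2,0],[1,-24,150,-0.2,0],[1,-24,162,-0.2,0],[1,-24,162,-0.2,0],[1,-24,162,-0.2,0]]'; python3 -c "
from go import *
show();stand(25,-85,83);stand(25,-62,83)"
```

```text
t: 3.05
eef_pos: [532.6, -14.6, 103.8]
tcp_rot: [3.141, -0.0, -0.257]
ft_force: [1.3, 0.1, -0.4]
opening: 0.007
grip_force: 0.0
t 3.05 tip in stand [  25.2 -104.7   84.8] force in stand [ 1.2  0.4 -0.4] rot [ 3.141 -0.    -0.257] op 0.01
tip (25, -85, 83) world tcp [537.   4. 102.] shift [ -0.2 -19.7   1.8] turn -0.1
tip (25, -62, 83) world tcp [543.  27. 102.] shift [ -0.2 -42.7   1.8] turn -0.1
```

Next I push gently in +y (tool -y), roughly 3 mm per row.

```bash
python3 -m crank '[[0,-6,2,0,0],[0,-12,2,0,0],[0,-17,2,0,0],[0,-20,2,0,0],[0,-23,2,0,0],[0,-26,2,0,0],[0,-29,2,0,0],[0,-32,2,0,0],[0,-34,2,0,0],[0,-34,2,0,0]]'; python3 -c "
from go import *
show()"; python3 -m crank '[[0,-1,0,0,0],[0,-2,0,0,0],[0,-3,0,0,0],[0,-4,0,0,0],[0,-4,0,0,0]]';  python3 -c "
from go import *
show()
c=env.read_camera('scene');import cv2;cv2.imwrite('pics/s2.png',cv2.resize(c['img'][170:280,240:400],None,fx=5,fy=5))"
```

```text
t: 3.88
eef_pos: [541.1, 19.7, 101.3]
tcp_rot: [3.142, 0.0, -0.255]
ft_force: [0.2, -0.1, 0.2]
opening: 0.007
grip_force: 0.0
t 3.88 tip in stand [ 24.8 -69.3  82.3] force in stand [ 0.2 -0.   0.2] rot [ 3.142  0.    -0.255] op 0.01
t: 4.3
eef_pos: [542.1, 23.4, 101.4]
tcp_rot: [3.142, -0.0, -0.256]
ft_force: [0.7, 0.7, 0.2]
opening: 0.002
grip_force: 0.0
t 4.3 tip in stand [ 24.8 -65.5  82.4] force in stand [0.5 0.8 0.2] rot [ 3.142 -0.    -0.256] op 0.0
```

View pics/s2.png

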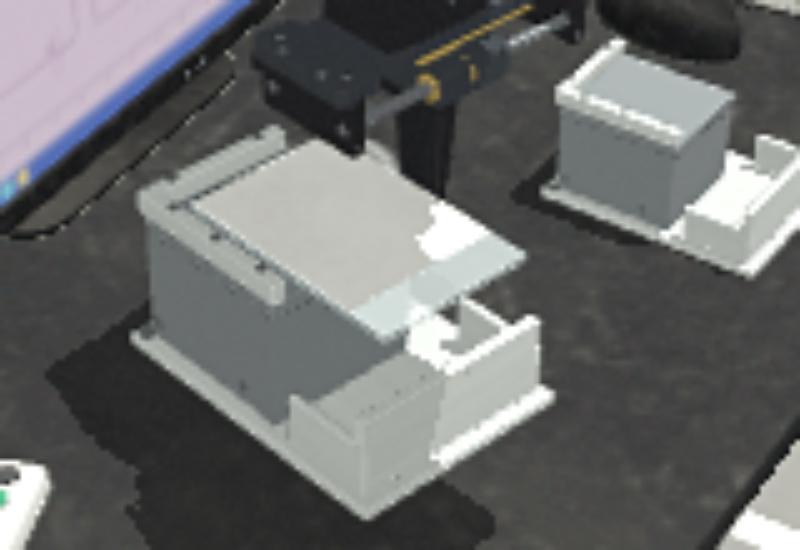

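The plate has slid towards the side fence: its back corner is at about (188,203) in the crop, with a few mm of gap left. I'll keep pushing until the force rises.

```bash
python3 -m crank '[[0,-1,0,0,0],[0,-2,0,0,0],[0,-3,0,0,0],[0,-3,0,0,0]]';  python3 -c "
from go import *
show()"; python3 -m crank '[[0,-1,0,0,0],[0,-2,0,0,0],[0,-2,0,0,0]]';  python3 -c "
from go import *
show()"
```

```text
t: 4.68
eef_pos: [542.9, 26.3, 101.4]
tcp_rot: [3.142, -0.0, -0.255]
ft_force: [-0.4, 0.2, -0.3]
opening: 0.006
grip_force: 0.0
t 4.68 tip in stand [ 24.8 -62.4  82.4] force in stand [-0.5  0.1 -0.3] rot [ 3.142 -0.    -0.255] op 0.01
t: 4.93
eef_pos: [543.4, 28.2, 101.4]
tcp_rot: [3.142, -0.0, -0.255]
ft_force: [0.2, 0.0, 0.6]
opening: 0.007
grip_force: 0.0
t 4.93 tip in stand [ 24.8 -60.5  82.4] force in stand [0.2 0.1 0.6] rot [ 3.142 -0.    -0.255] op 0.01
```

```bash
for i in 1; do python3 -m crank '[[0,-1,0,0,0],[0,-1.5,0,0,0],[0,-1.5,0,0,0]]' | grep -E "force"; python3 -m crank '[[0,-1,0,0,0],[0,-1.5,0,0,0],[0,-1.5,0,0,0]]'| grep -E "force"; done; python3 -c "
from go import *
show()"
```

```text
ft_force: [1.1, 0.5, -0.5]
grip_force: 0.0
ft_force: [0.7, 0.6, 0.5]
grip_force: 0.0
t 5.43 tip in stand [ 24.8 -57.5  82.3] force in stand [0.5 0.7 0.5] rot [ 3.142 -0.    -0.256] op 0.01
```

```bash
python3 -m crank '[[0,-1,0,0,0],[0,-1.5,0,0,0],[0,-1.5,0,0,0]]' | grep ft_; python3 -m crank '[[0,-1,0,0,0],[0,-1,0,0,0]]'| grep ft_;python3 -c "
from go import *
show()
c=env.read_camera('scene');import cv2;cv2.imwrite('pics/s3.png',cv2.resize(c['img'][180:280,255:365],None,fx=5,fy=5,interpolation=cv2.INTER_CUBIC))"
```

```text
ft_force: [0.1, -0.7, 0.4]
ft_force: [-1.1, -3.0, -0.2]
t 5.85 tip in stand [ 24.7 -55.3  82.3] force in stand [-0.3 -3.2 -0.2] rot [ 3.141  0.    -0.255] op 0.0
```

View pics/s3.png

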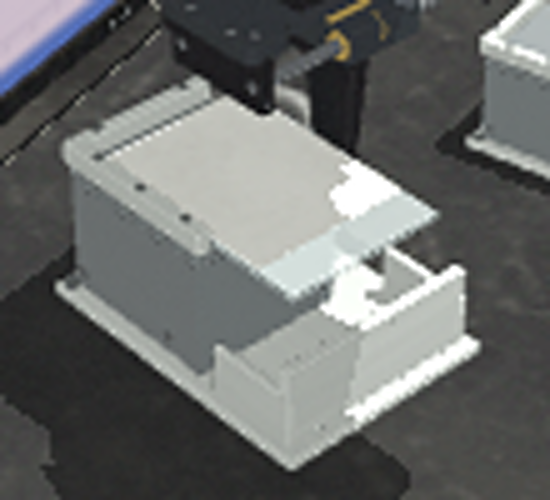

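The plate is seated on the side fence, with 3 N of reaction. Next I go round to the front edge.

```bash
python3 -m crank '[[0,15,0,0,0],[0,25,0,0,0],[0,25,-40,0,0],[0,25,-60,0,0],[-40,10,-60,0,0],[-70,-10,-60,0,0],[-100,-40,-60,0,0],[-114,-55,-60,0,0],[-114,-55,-60,0,0],[-114,-55,-60,0,0]]' | grep ft_; python3 -m crank '[[0,0,30,0,0],[0,0,60,0,0],[0,0,60,0,0],[0,0,60,0,0]]';python3 -c "
from go import *
show();stand(-72,0,83);stand(-60,0,83)"
```

```text
ft_force: [-0.0, 0.6, 0.3]
t: 7.07
eef_pos: [448.4, 114.6, 100.8]
tcp_rot: [3.14, 0.003, -0.257]
ft_force: [-0.4, -0.7, 0.1]
opening: 0.008
grip_force: 0.0
t 7.07 tip in stand [-89.   -1.   81.8] force in stand [-0.3 -0.7  0.1] rot [ 3.14e+00  3.00e-03 -2.57e-01] op 0.01
tip (-72, 0, 83) world tcp [465. 111. 102.] shift [17.  -1.  -1.3] turn -0.0
tip (-60, 0, 83) world tcp [477. 108. 102.] shift [29.  -1.  -1.3] turn -0.0
```

```bash
python3 -m crank '[[6,0,-1,0,0],[11,0,-1,0,0],[14,0,-1,0,0],[17,0,-1,0,0],[19,0,-1,0,0],[21,0,-1,0,0],[23,0,-1,0,0],[25,0,-1,0,0],[25,0,-1,0,0]]' | grep ft_; python3 -m crank '[[1,0,0,0,0],[2,0,0,0,0],[2,0,0,0,0]]'| grep ft_;python3 -m crank '[[1,0,0,0,0],[2,0,0,0,0],[2,0,0,0,0]]'| grep ft_;python3 -c "
from go import *
show()"
```

```text
ft_force: [0.0, 0.4, -0.2]
ft_force: [0.7, -0.1, 0.4]
ft_force: [-6.2, 3.1, 2.4]
t 8.32 tip in stand [-61.8  -0.3  83.1] force in stand [-6.8  1.5  2.4] rot [ 3.141  0.004 -0.256] op 0.01
```

```bash
python3 -m crank '[[0.6,0,0,0,0],[0.6,0,0,0,0],[0.6,0,0,0,0]]'| grep ft_;python3 -m crank '[[-10,0,0,0,0],[-22,0,0,0,0],[-22,0,0,0,0],[-22,0,0,0,0]]'| grep ft_;python3 - <<'E'
from go import *
import cv2
show()
a=env.read_camera('scene')['img'][180:280,255:360];b=env.read_camera('top')['img'][150:250,250:330]
cv2.imwrite('pics/s4.png',cv2.resize(np.hstack([b,a]),None,fx=4.3,fy=4.3,interpolation=cv2.INTER_CUBIC))
E
```

```text
ft_force: [-8.5, 3.8, 3.5]
ft_force: [0.0, 0.3, 0.2]
t 8.9 tip in stand [-82.1  -0.1  83.6] force in stand [-0.   0.3  0.2] rot [-3.142 -0.    -0.255] op 0.01
```

View pics/s4.png

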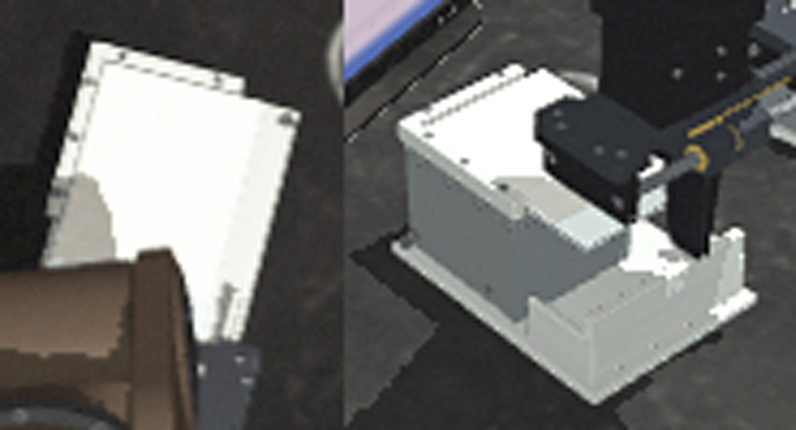

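The plate looks flush with both fences. One more light push at the side will make sure of it.

```bash
python3 -m crank '[[0,0,-30,0,0],[0,0,-60,0,0],[40,30,-60,0,0],[75,60,-60,0,0],[107,75,-60,0,0],[107,75,-60,0,0],[107,75,-60,0,0],[107,75,-30,0,0],[107,75,0,0,0],[107,75,0,0,0]]' | grep ft_;python3 -m crank '[[0,0,0,0,0],[0,0,0,0,0]]' | grep ft_; python3 -c "
from go import *
show();stand(25,-58,83);stand(25,-55.5,83)"
```

```text
ft_force: [-0.8, -0.5, -0.5]
ft_force: [1.0, -0.1, 0.1]
t 10.0 tip in stand [ 25.4 -74.5  84.5] force in stand [1.  0.2 0.1] rot [-3.142e+00 -1.000e-03 -2.550e-01] op 0.0
tip (25, -58, 83) world tcp [544.  31. 102.] shift [ -0.4 -16.5   1.5] turn 0.1
tip (25, -55.5, 83) world tcp [545.  33. 102.] shift [ -0.4 -19.    1.5] turn 0.1
```

```bash
python3 -m crank '[[0,-8,1.5,0,0],[0,-14,1.5,0,0],[0,-16,1.5,0,0],[0,-17.5,1.5,0,0],[0,-18.5,1.5,0,0],[0,-18.5,1.5,0,0]]' | grep ft_; python3 -m crank '[[0,-0.7,0,0,0],[0,-0.7,0,0,0],[0,-0.7,0,0,0]]' | grep ft_; python3 -c "
from go import *
show()"
```

```text
ft_force: [0.8, -0.5, 0.5]
ft_force: [0.8, 0.3, -0.2]
t 10.75 tip in stand [ 25.4 -56.   81.8] force in stand [ 0.7  0.5 -0.2] rot [ 3.141  0.    -0.256] op 0.01
```

```bash
python3 -m crank '[[0,-0.6,0,0,0],[0,-0.6,0,0,0],[0,-0.6,0,0,0]]' | grep ft_; python3 -m crank '[[0,-0.7,0,0,0],[0,-0.7,0,0,0],[0,-0.7,0,0,0]]' | grep ft_; python3 -c "
from go import *
show()"
```

```text
ft_force: [-0.3, -2.0, -0.5]
ft_force: [-1.9, -6.8, 1.0]
t 11.25 tip in stand [ 25.3 -55.3  81.8] force in stand [-0.2 -7.1  1. ] rot [ 3.141  0.    -0.255] op 0.0
```

```bash
python3 -m crank '[[0,12,0,0,0],[0,20,0,0,0],[0,20,-35,0,0],[0,20,-50,0,0],[-30,0,-50,0,0],[-62,-30,-50,0,0],[-62,-55,-50,0,0],[-62,-55,-50,0,0],[-62,-55,-50,0,0],[-62,-55,-50,0,0]]' | grep ft_; python3 -c "
from go import *
show();stand(-37,0,98)"
```

```text
ft_force: [-0.1, -0.3, 0.5]
t 12.08 tip in stand [-36.4  -0.3 131.8] force in stand [ 0.  -0.3  0.5] rot [ 3.141 -0.    -0.256] op 0.01
tip (-37, 0, 98) world tcp [499. 102. 117.] shift [-0.6 -0.3 33.8] turn 0.0
```

```bash
python3 -m crank '[[0,0,15,0,0],[0,0,30,0,0],[0,0,36,0,0],[0,0,40,0,0],[0,0,43,0,0],[0,0,46,0,0],[0,0,49,0,0],[0,0,52,0,0],[0,0,55,0,0],[0,0,55,0,0]]' | grep ft_; python3 -c "
from go import *
show()"; python3 -m crank '[[0,0,3,0,0],[0,0,6,0,0],[0,0,9,0,0],[0,0,12,0,0],[0,0,15,0,0],[0,0,17,0,0],[0,0,17,0,0]]' | grep ft_; python3 - <<'E'
from go import *
import cv2
show()
a=env.read_camera('scene')['img'][160:280,240:370]
cv2.imwrite('pics/s5.png',cv2.resize(a,None,fx=4.5,fy=4.5,interpolation=cv2.INTER_CUBIC))
E
```

```text
ft_force: [-1.4, 0.3, 1.3]
t 12.92 tip in stand [-36.9   0.4  76.4] force in stand [-1.4 -0.1  1.3] rot [ 3.141e+00  1.000e-03 -2.550e-01] op 0.0
ft_force: [-4.6, 1.1, 4.9]
t 13.5 tip in stand [-37.6   0.2  59.6] force in stand [-4.8 -0.1  4.9] rot [ 3.141e+00  2.000e-03 -2.560e-01] op 0.0
```

View pics/s5.png

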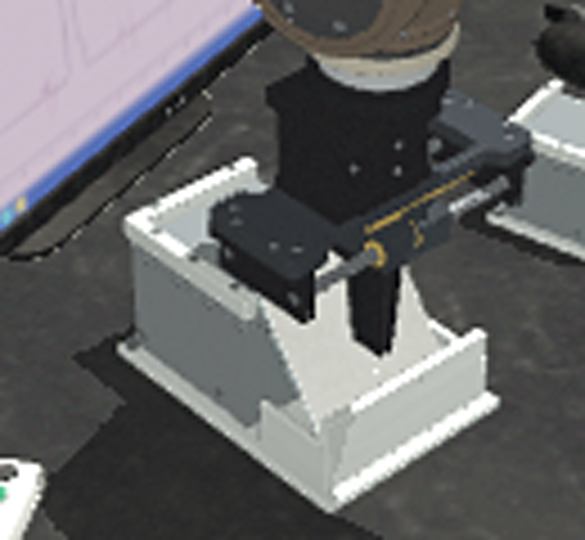

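The plate has tipped and its front end is in the gutter. I'll retreat along its outward normal, up and forwards.

```bash
python3 -m crank '[[-2,0,-2,0,0],[-5,0,-5,0,0],[-12,0,-12,0,0],[-25,0,-30,0,0],[-40,0,-60,0,0],[-70,0,-95,0,0],[-90,0,-130,0,0],[-90,0,-160,0,0],[-90,0,-160,0,0],[-90,0,-160,0,0]]' | grep ft_; python3 -m crank '[[0,150,0,0,0],[0,150,0,0,0],[0,150,0,0,0],[0,150,0,0,0],[0,150,0,0,0],[0,150,0,0,0],[0,150,0,0,0]]' | grep -E "ft_|eef"
 python3 - <<'E'
from go import *
import cv2
show()
a=env.read_camera('scene')['img'][160:280,240:370];b=env.read_camera('top')['img'][140:260,250:340]
cv2.imwrite('pics/s6.png',cv2.resize(np.hstack([b,a]),None,fx=3.6,fy=3.6,interpolation=cv2.INTER_CUBIC))
E
```

```text
ft_force: [0.2, -0.2, -1.3]
eef_pos: [374.3, -19.5, 238.3]
ft_force: [0.3, 0.6, 0.6]
t 14.97 tip in stand [-126.7 -149.5  219.3] force in stand [0.1 0.6 0.6] rot [ 3.142e+00  1.000e-03 -2.560e-01] op 0.0
```

View pics/s6.png

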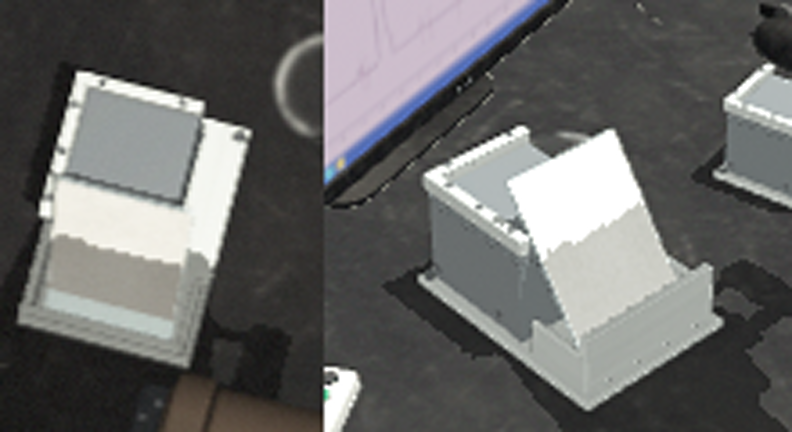

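```bash
python3 - <<'E'
from go import *
from fit import *
s=env.read_camera('scene');t=env.read_camera('top')
for a in (50,55,60):
    r=np.radians(a)
    for fx in (-62,-50):
        hx=fx+150*np.cos(r)-5*np.sin(r);hz=8+150*np.sin(r)+5*np.cos(r)
        L=[[hx,50,hz],[hx,-50,hz]]
        print(a,fx,"scene",proj(s,pts(S,L)).round(1).tolist(),"top",proj(t,pts(S,L)).round(1).tolist())
print("obs scene (291.7,210.6),(320.3,196.1) top",(np.array([[62,178],[190,205]])/3.6+[250,140]).round(1))
E
```

```text
50 -62 scene [[289.2, 211.4], [318.6, 196.4]] top [[265.9, 187.8], [304.0, 197.7]]
50 -50 scene [[286.1, 209.3], [315.5, 194.4]] top [[267.2, 183.3], [305.2, 193.2]]
55 -62 scene [[291.9, 210.8], [321.4, 195.7]] top [[264.5, 191.5], [302.8, 201.5]]
55 -50 scene [[288.8, 208.7], [318.3, 193.7]] top [[265.7, 187.0], [304.0, 196.9]]
60 -62 scene [[294.8, 210.6], [324.5, 195.4]] top [[263.0, 195.6], [301.5, 205.6]]
60 -50 scene [[291.7, 208.5], [321.3, 193.4]] top [[264.2, 190.9], [302.8, 201.0]]
obs scene (291.7,210.6),(320.3,196.1) top [[267.2 189.4]
 [302.8 196.9]]
```

The plate fits 55° with its foot at the wall, and it is square to the stand. I'm handing it in.

```bash
python3 -m crank '[[0,0,0,0,0],[0,0,0,0,0],[0,0,0,0,0],[0,0,0,0,0]]' | grep -E "ft_"; python3 -c "
from cell import env
print(env.job_done())"
```

```text
ft_force: [0.0, 0.5, 0.0]
the job is handed in; nothing more can be done
None
```

I pushed the plate square into the back corner and tipped it. It now leans on the deck edge at about 55° with its foot on the gutter floor at the front wall, and the job is handed in (no verdict was returned).

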